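# Lid on the bolt tin

### The job

Before the drilling starts, cover the wide tin of bolts against swarf: take the loose steel lid with the knob and lower it onto the rim of the wide tin while you still hold it, so that it sits seated and level. Do not drop it on, and leave both tins standing where they are.

Things in the scene. Friction and masses are not known exactly. Their poses are not given: they have to be found in the camera images.
- lid_knob (a point): Grip point on the knob of the loose steel lid, 36 mm above the bench as it lies there. Black upright knob, 26 mm across, 36 mm high, on the middle of a disc 116 mm across, 4 mm thick; the point is on its axis, 14 mm below its top, 22 mm above the disc, 26 mm above the disc's underside. A round step under the disc, 70 mm across, 10 mm deep, is what it lies on. z up; yaw is of no matter; 0.2 kg.
- wide_tin_mouth (a point): Centre of the open mouth, level with the rim, of the wide round steel tin holding a few bolts: 98 mm across, mouth 92 mm, 62 mm high, stands loose on the bench, 0.6 kg; z up. The lid's step drops into this mouth with 11 mm of play all round and its disc rests on the rim: lid_knob is then 26 mm above this point. The bolts lie well below.
- narrow_tin_mouth (a point): Centre of the open mouth, level with the rim, of the narrow round steel tin with bolts: 68 mm across, mouth 62 mm, 62 mm high, stands loose on the bench, 0.4 kg. The lid's step is too wide for it. It stays open. Tins and lid stand in a row across the bench, in any order.

How it is judged (in metres and radians):
On the way:
1. the lid is lowered to the wide tin's rim (within 15 mm of its seat) while the fingers still hold it (horizontal distance between lid_knob and wide_tin_mouth below 0.02 m and z of lid_knob in the frame of wide_tin_mouth between 0.02 and 0.041 m and contact force between the fingers and anything else above 1 N), for 0.05 s.
At the end, for the whole second after the job is handed in: The lid is seated on the wide tin: its knob within 15 mm of the mouth's centre, at seated height within 4 mm, level within 4 degrees; both tins upright (within 4 degrees) and within 40 mm of where they stood (horizontal distance between lid_knob and wide_tin_mouth below 0.015 m and z of lid_knob in the frame of wide_tin_mouth between 0.022 and 0.03 m and angle between each of lid_knob, wide_tin_mouth, narrow_tin_mouth's own z axis and vertical below 0.07 rad and distance of each of wide_tin_mouth, narrow_tin_mouth from where it was at the start of the episode below 0.04 m); the robot touches nothing.
It also fails if it takes over 32 s, if anything falls off the work surface, if the arm or the gripper's body presses on something with over 40 N, if the wrist force passes 120 N, or if a joint passes its speed limit or range.

### The arm

A 6-joint arm with a two-finger parallel gripper is mounted at the origin on a cart in front of the work surface, level with it; the furniture and walls round the work are solid. World frame = base frame: x ahead of the robot, y to its left, z up, the work surface at z = 0. Lengths are in m, angles in degrees, forces in N, time in s.
With the tool pointing down it reaches from about 0.325 to 0.775 m from the base axis. Payload 5.5 kg.
Tool frame: the origin (TCP) lies at the centre of the arm's flange, where the gripper is bolted on; the fingertips stand 182 mm ahead of it and the grasp point (between the pads) lies 163 mm ahead of it; z points along the fingers, y is the line along which they close (so a half turn about z gives the same grasp; the last joint's range is limited). The gripper opens to 88 mm and grips with 3 to 60 N. Pads are 20 mm wide; open, the fingers measure 115 mm over their backs; the gripper's body (75 mm by 178 mm) begins 61 mm behind the grasp point.
Start: joints at [-76.072, 5.22, 70.514, -0, 104.267, -3.249], TCP at [0.177, -0.573, 0.405] pointing down, gripper open.
Joint ranges: [-164.24, 164.24], [-49.07, 125.15], [9.68, 141.18], [-86.29, 266.29], [3.28, 154.24], [-151.56, 151.56]. Speed limits (degrees/s): [147.25, 147.25, 172.46, 180, 180, 180].

### API

Orientations are given as [roll, pitch, yaw] about the fixed x, y, z axes, in that order (R = Rz(yaw) Ry(pitch) Rx(roll)).
In Python, from station import r gives the robot as it stands. The module is installed in compiled form; this text tells all that it offers. Calls block until the motion is done:
- r.reach(position, orientation): joint-space move of the TCP to a pose.
- r.servo_line(position, rotation=None, speed=0.15): straight line of the TCP; rotation=None keeps the orientation; speed is the mean speed in m/s.
- r.move_joints(angles): joint-space move.
- r.let_go() and r.grab(squeeze=None): open the fingers fully, or close them until they stop; squeeze is the grip in N (None keeps the last).
- r.wait(seconds).
- r.inverse_kinematics(position, orientation): joint angles nearest the present ones, or None.
- r.sense(): the state.
- r.snapshot(name): name is "scene" or "top" or "wrist"; returns a dict with "frame" (384x512x3 uint8, red, green, blue), "fx", "fy", "cx", "cy" (pixels), "R" (3x3) and "t" (3): a world point X has camera coordinates R X + t. Camera axes: x right, y down, z forward; pixel columns grow to the right and rows downward; lengths in m; the calibration is good to about 2 mm. A picture is of the moment at which its call begins. There is no depth.
A pose or a line that the arm cannot do raises r.IKError and nothing moves.
- r.hand_in(): hands the job in; it is judged then, once.
The state is a dict: "clock": time; "joints": joint angles; "joint_vel": joint speeds; "joint_torque": joint torques, N m; "tcp_pos": TCP position; "orientation": TCP orientation; "contact_force": force on the tool from outside, world axes, zero at the start; "torque": the same for the moment, N m; "opening": finger opening in m; "gripper_force": force on a finger pad.
Only numpy, scipy, OpenCV 4.12 (cv2) and the standard library are available. Lean on these libraries where they do the work, as an engineer would, in place of code of your own. Each camera call takes 0.05 s, during which the arm holds its last target. There are 200 camera calls.

## Working session

There is one attempt and no reset: what is moved stays moved. The work goes in short steps, each a Python script; the robot and the scene stay as the last script left them, time stands still between calls to the robot, and variables do not carry over. Pictures are saved under pics/ and viewed, at most 10 in all, crops included, and the job is handed in when it is done.

```bash
mkdir -p pics
cat > h.py <<'E'
import numpy as np, cv2
from station import r
def snap(n,f):
    s=r.snapshot(n); cv2.imwrite('pics/'+f,cv2.cvtColor(s['frame'],cv2.COLOR_RGB2BGR)); return s
def ray(s,u,v,z):
    R=np.array(s['R']);t=np.array(s['t']);c=-R.T@t
    d=R.T@np.array([(u-s['cx'])/s['fx'],(v-s['cy'])/s['fy'],1]); return c+d*(z-c[2])/d[2]
def proj(s,X):
    p=np.array(s['R'])@np.array(X)+np.array(s['t']); return s['fx']*p[0]/p[2]+s['cx'],s['fy']*p[1]/p[2]+s['cy']
E
python3 - <<'E'
from h import *
import pickle
a=snap('top','top1.png');b=snap('scene','scene1.png');pickle.dump((a,b),open('s.pkl','wb'))
for s in(a,b):print(-np.array(s['R']).T@s['t'],s['fx'])
E
```

```text
[ 0.38952156 -0.16117402  0.9434393 ] 367.61914530756906
[-0.25930251 -0.56591091  0.46575867] 433.1404236862819
```

View pics/top1.png

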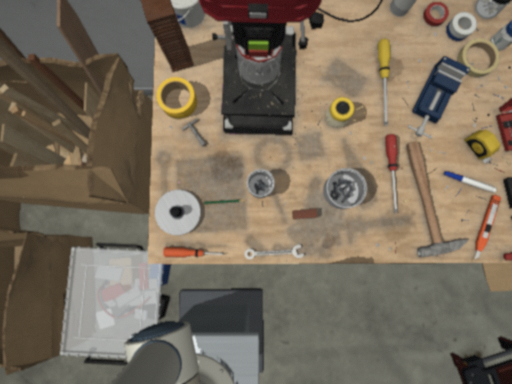

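View pics/scene1.png

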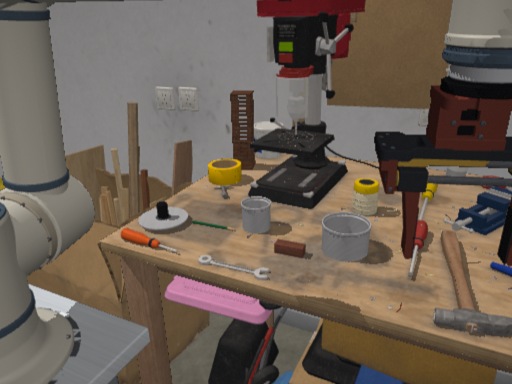

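The top view shows the lid at about (179,212) with its knob at (178,211), the narrow tin at (261,183) and the wide tin at (346,188). The drill press is behind the row, from row 133 up. The scene view agrees, and the way between lid and wide tin is clear apart from the narrow tin.

Run:
```python
from h import *
import pickle
a,b=pickle.load(open('s.pkl','rb'))
im=a['frame'];g=cv2.cvtColor(im,cv2.COLOR_RGB2GRAY);hsv=cv2.cvtColor(im,cv2.COLOR_RGB2HSV)
k=4
for n,(u,v),w,zz,D in(('lid',(179,212),32,.014,.116),('narrow',(261,183),22,.062,.068),('wide',(346,188),30,.062,.098)):
    c=cv2.resize(g[v-w:v+w,u-w:u+w],None,fx=k,fy=k,interpolation=cv2.INTER_CUBIC)
    R=a['fx']*D/2/(a['t'][2]*0+.9434-zz)*k
    h=cv2.HoughCircles(cv2.medianBlur(c,5),cv2.HOUGH_GRADIENT,1.5,20,param1=120,param2=15,minRadius=int(R*.9),maxRadius=int(R*1.1))
    for q in h[0][:3]:
        U,V=u-w+(q[0]+.5)/k-.5,v-w+(q[1]+.5)/k-.5
        p=ray(a,U,V,zz);print(n,(U,V),'r',q[2]/k,'exp',R/k,p.round(4))
# knob
m=(hsv[...,2]<60).astype(np.uint8);m2=np.zeros_like(m);m2[195:228,163:195]=m[195:228,163:195]
ys,xs=np.nonzero(m2);print('dark',xs.mean(),ys.mean(),len(xs),ray(a,xs.mean(),ys.mean(),.045).round(4),ray(a,xs.mean(),ys.mean(),.036).round(4))
v=np.hstack([cv2.resize(im[y-30:y+30,x-30:x+30],None,fx=4,fy=4) for x,y in((179,212),(261,183),(346,188))])
cv2.imwrite('pics/c1.png',v[...,::-1])
```

```text
lid (np.float32(177.1875), np.float32(211.3125)) r 22.825 exp 22.941586429781587 [0.457  0.0448 0.014 ]Traceback (most recent call last):
  File "<stdin>", line 10, in <module>
TypeError: 'NoneType' object is not subscriptable
```

Run:
```python
from h import *
import pickle
a,b=pickle.load(open('s.pkl','rb'))
im=a['frame'];g=cv2.cvtColor(im,cv2.COLOR_RGB2GRAY);sat=cv2.cvtColor(im,cv2.COLOR_RGB2HSV)
k=4
for n,(u,v),w,zz,D in(('lid',(179,212),36,.014,.116),('narrow',(261,183),30,.062,.068),('wide',(346,188),36,.062,.098)):
  for ch,im1 in(('g',g),('s',sat[...,1])):
    c=cv2.resize(im1[v-w:v+w,u-w:u+w],None,fx=k,fy=k,interpolation=cv2.INTER_CUBIC)
    R=a['fx']*D/2/(.9434-zz)*k
    h=cv2.HoughCircles(cv2.medianBlur(c,5),cv2.HOUGH_GRADIENT,2,10,param1=60,param2=10,minRadius=int(R*.88),maxRadius=int(R*1.12))
    for q in ([] if h is None else h[0][:2]):
        U,V=u-w+(q[0]+.5)/k-.5,v-w+(q[1]+.5)/k-.5
        p=ray(a,U,V,zz);print(n,ch,U,V,'r',q[2]/k,'exp',R/k,p.round(4))
m=(sat[...,2]<60);m2=np.zeros_like(m);m2[195:228,163:195]=m[195:228,163:195]
ys,xs=np.nonzero(m2);print('dark',xs.mean(),ys.mean(),len(xs),ray(a,xs.mean(),ys.mean(),.045).round(4))
v=np.hstack([cv2.resize(im[y-30:y+30,x-30:x+30],None,fx=4,fy=4) for x,y in((179,212),(261,183),(346,188))])
cv2.imwrite('pics/c1.png',v[...,::-1])
```

```text
lid g 176.875 211.375 r 22.9 exp 22.941586429781587 [0.4569 0.0456 0.014 ]
lid g 182.375 211.375 r 21.65 exp 22.941586429781587 [0.4568 0.0317 0.014 ]
lid s 177.875 212.375 r 23.55 exp 22.941586429781587 [0.4543 0.043  0.014 ]
lid s 176.875 209.875 r 24.65 exp 22.941586429781587 [0.4607 0.0457 0.014 ]
narrow g 276.875 180.875 r 12.6 exp 14.18090644481206 [ 0.5267 -0.2059  0.062 ]
narrow g 261.375 182.875 r 12.7 exp 14.18090644481206 [ 0.5219 -0.1683  0.062 ]
narrow s 260.375 182.375 r 14.55 exp 14.18090644481206 [ 0.5231 -0.1658  0.062 ]
narrow s 232.875 186.875 r 13.2 exp 14.18090644481206 [ 0.5124 -0.0992  0.062 ]
wide g 346.375 187.875 r 20.2 exp 20.437188699876202 [ 0.509  -0.3739  0.062 ]
wide g 343.875 188.375 r 18.05 exp 20.437188699876202 [ 0.5078 -0.3678  0.062 ]
wide s 346.875 187.375 r 20.25 exp 20.437188699876202 [ 0.5102 -0.3751  0.062 ]
wide s 344.875 188.875 r 21.9 exp 20.437188699876202 [ 0.5066 -0.3702  0.062 ]
dark 176.54455445544554 211.41584158415841 101 [0.4545 0.0395 0.045 ]
```

View pics/c1.png

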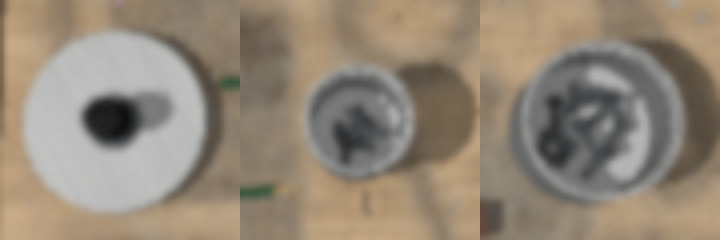

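The crops confirm the fits: lid disc centre at about (177.5,211.8), wide rim centre at (346.4,187.7), both with the expected radii. I'll move above the lid and look from the wrist.

Run:
```python
from h import *
import pickle
print(r.sense()['orientation'])
r.servo_line([.456,.043,.36],speed=.3)
s=r.sense();print(s['tcp_pos'],s['clock'],s['orientation'])
w=snap('wrist','w1.png');pickle.dump(w,open('w1.pkl','wb'))
for X in([.456,.043,.014],[.456,.043,.05]):print(proj(w,X))
print(-np.array(w['R']).T@w['t'])
```

```text
[-1.79895192e+02 -3.98875811e-03  1.71767434e+01]
[0.45583335 0.04235162 0.36019228] 2.5083 [ 1.79985463e+02 -1.16052709e-02  1.71147213e+01]
(np.float64(250.77376931896947), np.float64(175.07173361680236))
(np.float64(250.61542297866495), np.float64(183.64152760961827))
[0.53034133 0.06435822 0.34026095]
```

View pics/w1.png

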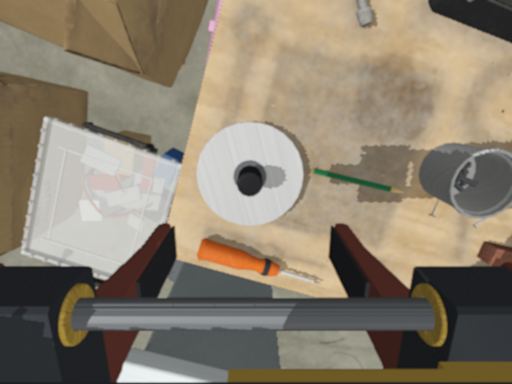

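The wrist view shows the disc centred at about (250,173) and the knob top at (250,181). That is within about 2 px of the prediction, and the fingers straddle it freely.

Run:
```python
from h import *
import pickle
w=pickle.load(open('w1.pkl','rb'))
p=ray(w,250,173,.014);q=ray(w,250,181,.05);print(p,q)
x,y=(p[:2]+q[:2])/2
assert np.hypot(x-.456,y-.043)<.008
r.servo_line([x,y,.24],speed=.15); r.servo_line([x,y,.201],speed=.06)
print(r.sense()['contact_force'])
r.grab(35); s=r.sense();print(s['opening'],s['gripper_force'],s['tcp_pos'],s['contact_force'])
if s['opening']>.02:
    r.servo_line([x,y,.32],speed=.12)
    s=r.sense();print(s['opening'],s['gripper_force'],s['tcp_pos'],s['contact_force'],s['clock'])
    snap('wrist','w2.png')
```

```text
[0.45794858 0.04447193 0.014     ] [0.45835313 0.04434478 0.05      ]
[-0.29577544 -0.04254605  0.36414153]
0.025707200887857024 35.00003099441528 [0.45814051 0.04445857 0.20099962] [ 0.22388657 -0.48018569  0.12648195]
0.025441144718603998 34.99968767166138 [0.4580109  0.04441774 0.31891239] [ 0.17998981 -1.01879428 -1.2449131 ] 6.4333
```

View pics/w2.png

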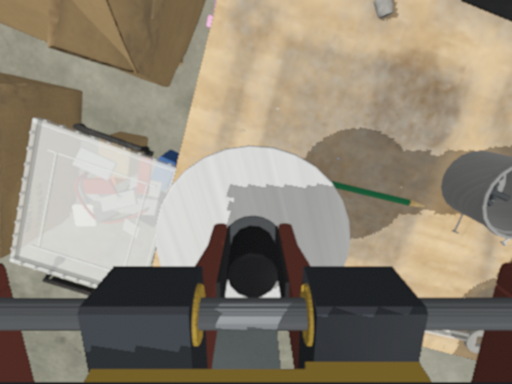

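The lid is held level with the knob central between the pads at (253,258). I'll carry it over in front of the wide tin and look there, with the lid not covering the tin.

Run:
```python
from h import *
import pickle
r.servo_line([.42,-.15,.33],speed=.2)
r.servo_line([.395,-.34,.33],speed=.2)
s=r.sense();print(s['opening'],s['tcp_pos'],s['contact_force'],s['clock'])
w=snap('wrist','w3.png');pickle.dump(w,open('w3.pkl','wb'))
print(proj(w,[.5095,-.3745,.062]))
```

```text
0.025201426754116393 [ 0.39529651 -0.33917611  0.33003108] [-1.1178263  -0.37808874 -1.22114287] 8.7333
(np.float64(341.2835942923307), np.float64(71.59052831857383))
```

View pics/w3.png

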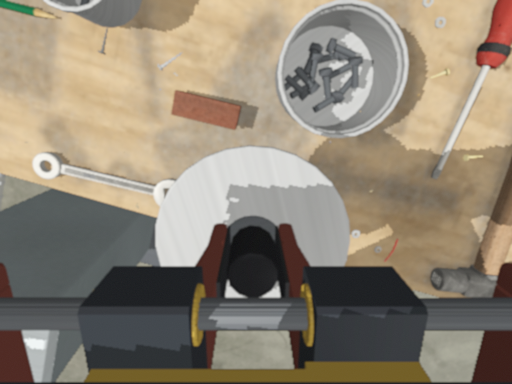

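The wide tin's rim spans about columns 278–409 and rows 1–135, centre near (343.5,68) against a predicted (341,72), a difference of about 3–4 mm. I'll fix it by ray and lower the lid.

Run:
```python
from h import *
import pickle
w=pickle.load(open('w3.pkl','rb'))
g=cv2.copyMakeBorder(cv2.cvtColor(w['frame'],cv2.COLOR_RGB2GRAY)[:150,250:440],20,0,0,0,cv2.BORDER_REPLICATE)
h=cv2.HoughCircles(cv2.medianBlur(g,3),cv2.HOUGH_GRADIENT,1,5,param1=100,param2=12,minRadius=58,maxRadius=70)
if h is not None:
  for q in h[0][:4]:print(q+[250,-20,0],ray(w,q[0]+250,q[1]-20,.062).round(4))
p=ray(w,343.5,68,.062);print(p, np.linalg.norm(ray(w,278,68,.062)-ray(w,409,68,.062)))
x,y=(p[0]*2+.5095)/3,(p[1]*2-.3745)/3
assert np.hypot(x-.5095,y+.3745)<.008
r.servo_line([x,y,.31],speed=.15)
# seated: knob z .088, grasp 2mm above -> TCP .253
r.servo_line([x,y,.27],speed=.08)
s=r.sense();print(s['tcp_pos'],s['contact_force'],s['opening'],s['clock'])
f0=s['contact_force'][2]
for z in np.arange(.266,.2465,-.0015):
    r.servo_line([x,y,z],speed=.03); s=r.sense()
    print(round(s['tcp_pos'][2],4),np.round(s['contact_force'],1),round(s['clock'],2))
    if s['contact_force'][2]-f0>3: break
snap('scene','sc2.png')
```

```text
[336.5         70.5         63.90000153] [ 0.5091 -0.3708  0.062 ]
[344.5         73.5         67.19999695] [ 0.509  -0.3773  0.062 ]
[335.5         64.5         68.30000305] [ 0.5128 -0.3685  0.062 ]
[342.5         68.5         63.90000153] [ 0.5118 -0.3746  0.062 ]
[ 0.5123315  -0.37514301  0.062     ] 0.0979683749420415
[ 0.51135233 -0.37491613  0.26979038] [ 1.06416638  0.47617428 -1.19920644] 0.025176530053722394 10.4083
0.2661 [ 0.2  0.  -1.6] 10.69
0.2644 [-0.3  0.2 -1.5] 10.94
0.2628 [-0.1 -0.2 -0.6] 11.19
0.2613 [ 0.   0.5 -1.1] 11.44
0.2598 [-1.  -0.2 -1.4] 11.69
0.2583 [ 0.4  0.4 -1.3] 11.94
0.2568 [ 0.2 -0.4 -1.8] 12.19
0.2553 [-0.2  0.8 -1.3] 12.44
0.2538 [-0.2 -0.9 -1.2] 12.69
0.253 [-0.4 -0.6  0.6] 12.94
0.253 [-2.4  2.   6.8] 13.19
```

View pics/sc2.png

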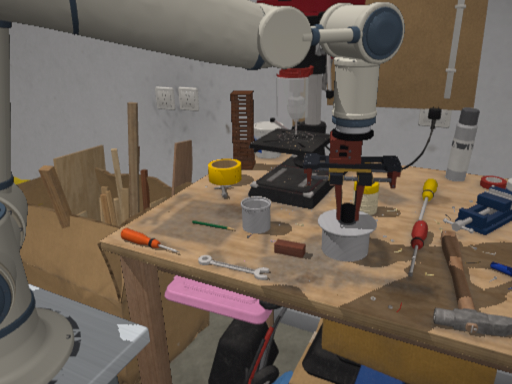

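Contact came at TCP 0.253, exactly the seated height. The picture shows the lid level on the wide tin at about (347,222). Release, retreat straight up and check.

Run:
```python
from h import *
s=r.sense();x,y,z=s['tcp_pos']
r.let_go(); r.servo_line([x,y,.36],speed=.12); r.servo_line([.41,-.34,.38],speed=.15)
s=r.sense();print(s['opening'],s['clock'],s['contact_force'])
w=snap('wrist','w4.png')
print('mouth-> disc top',proj(w,[.5115,-.375,.066]),'knob top',proj(w,[.5115,-.375,.102]))
```

```text
0.08767601395330493 16.2333 [ 1.16076663 -0.04669956 -0.52235966]
mouth-> disc top (np.float64(321.43695120189176), np.float64(90.48243282782542)) knob top (np.float64(331.18849068108943), np.float64(89.06668799691329))
```

View pics/w4.png

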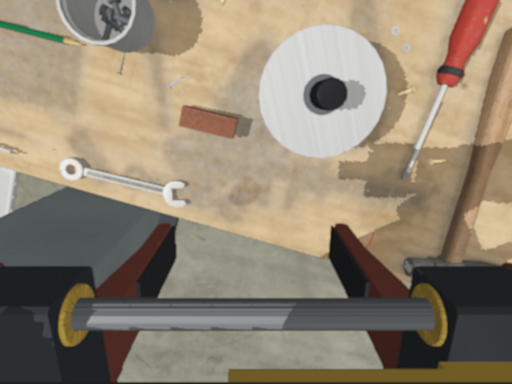

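The disc is centred at about (323,91) and the knob top at (331,93), near the predicted (321,90) and (331,89). I'll check the tilt by numbers before handing in.

Run:
```python
from h import *
def meas(s,u,v,w,z):
    im=s['frame'][max(v-w,0):v+w,u-w:u+w];o=np.array([u-w,max(v-w,0)])
    hsv=cv2.cvtColor(im,cv2.COLOR_RGB2HSV)
    d=((hsv[...,1]<30)&(hsv[...,2]>140)).astype(np.uint8)
    c=max(cv2.findContours(d,0,2)[0],key=cv2.contourArea);e=cv2.fitEllipse(cv2.convexHull(c))
    k=(hsv[...,2]<40).astype(np.uint8)
    c=max(cv2.findContours(k,0,2)[0],key=cv2.contourArea);x,y,ww,hh=cv2.boundingRect(c)
    D=np.array(e[0])+o;pd=ray(s,*D,z)
    print('disc',D,e[1],pd,'knob box',x+o[0],y+o[1],ww,hh)
    for h in(.006,.036):
        q=[proj(s,pd+[.013*np.cos(a),.013*np.sin(a),h]) for a in np.linspace(0,6.28,60)]
        print(' level knob would span',np.min(q,0),np.max(q,0))
import pickle
meas(pickle.load(open('w1.pkl','rb')),250,174,75,.014)
s=r.snapshot('wrist');meas(s,323,91,85,.066)
```

```text
disc [249.85045624 173.16914368] (103.96953582763672, 107.11328887939453) [0.4577221  0.04457149 0.014     ] knob box 240 167 21 16
 level knob would span [237.57338282 162.36715128] [262.05757574 186.24528464]
 level knob would span [236.17218056 168.37585644] [263.00907734 194.37497132]
disc [322.49214935  90.81439209] (126.20698547363281, 136.07212829589844) [ 0.51157782 -0.3759096   0.066     ] knob box 311 81 15 28
 level knob would span [309.22989117  74.9347219 ] [338.72808351 105.86725253]
 level knob would span [315.90514598  71.88863064] [348.89362994 106.49682167]
```

Run:
```python
from h import *
import pickle
s=r.snapshot('wrist')
a=cv2.resize(s['frame'][60:125,290:360],None,fx=5,fy=5,interpolation=2)
w=pickle.load(open('w1.pkl','rb'));b=cv2.resize(w['frame'][145:210,215:285],None,fx=5,fy=5,interpolation=2)
for im,S,pd,o in((a,s,[.51158,-.37591,.066],(290,60)),(b,w,[.45772,.04457,.014],(215,145))):
    for h,c in((0,(0,255,0)),(.036,(255,0,0))):
        q=np.array([[(np.array(proj(S,np.array(pd)+[.013*np.cos(t),.013*np.sin(t),h]))-o+.5)*5] for t in np.linspace(0,6.28,40)]).astype(int)
        cv2.polylines(im,[q],True,c,1)
cv2.imwrite('pics/k.png',np.hstack([a,b])[...,::-1])
t=snap('top','top2.png')
```

```text
(no output)
```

View pics/k.png

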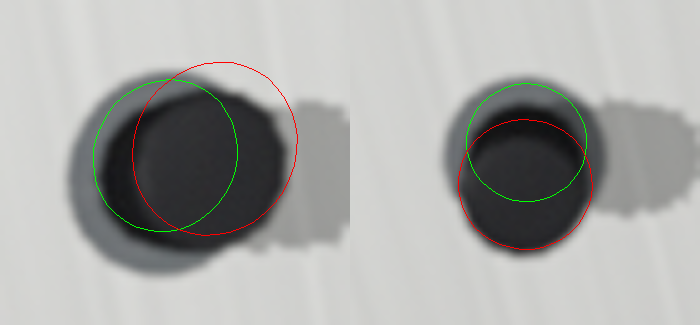

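Run:
```python
from h import *
s=cv2.imread('pics/top2.png');a=cv2.imread('pics/top1.png')
f=lambda i:cv2.resize(i[150:230,220:390],None,fx=4,fy=3.5,interpolation=2)
cv2.imwrite('pics/t.png',np.vstack([f(a),f(s)]))
```

```text
(no output)
```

View pics/t.png

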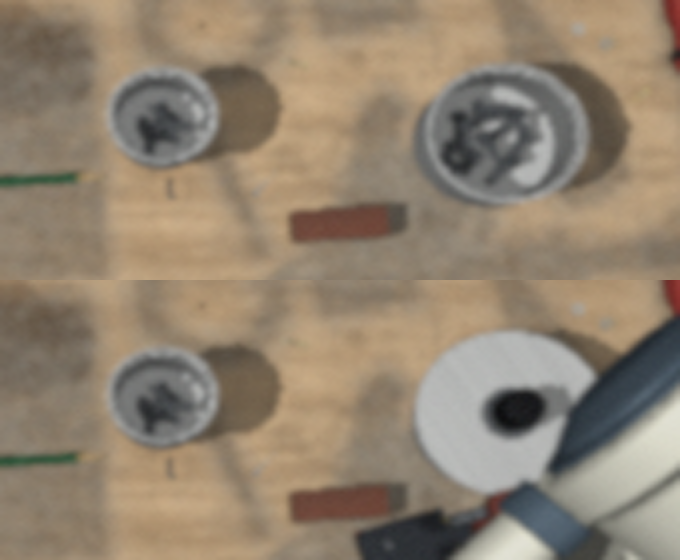

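The crop leaves a doubt of a few pixels about tilt. A clean test is to look from the same relative pose as the first wrist view: if the lid is level, knob and disc must appear the same way as they did on the bench.

Run:
```python
from h import *
import pickle
r.servo_line([.51158-.0019,-.3752-.0022,.412],speed=.15)
s=r.snapshot('wrist');w=pickle.load(open('w1.pkl','rb'))
for S in(w,s):
    im=S['frame'][95:235,175:330];v=cv2.cvtColor(im,cv2.COLOR_RGB2HSV)
    d=((v[...,1]<30)&(v[...,2]>140)).astype(np.uint8)
    c=max(cv2.findContours(d,0,2)[0],key=cv2.contourArea);bb=cv2.boundingRect(cv2.convexHull(c));e=cv2.fitEllipse(c)
    k=(v[...,2]<75).astype(np.uint8)
    kk=[q for q in cv2.findContours(k,0,2)[0] if cv2.contourArea(q)>200 and cv2.pointPolygonTest(cv2.convexHull(c),tuple(map(float,q[0,0])),False)>0]
    m=[(cv2.boundingRect(q),cv2.moments(q)) for q in kk]
    print('disc',bb,np.round(e[0],1),np.round(e[1],1),[(b,round(M['m10']/M['m00'],1),round(M['m01']/M['m00'],1)) for b,M in m])
print(r.sense()['clock'],r.sense()['orientation'])
```

```text
disc (22, 27, 107, 104) [74.8 78.1] [103.3 106.4] [((62, 71, 27, 29), 74.9, 84.8)]
disc (22, 27, 109, 104) [76.  78.4] [103.3 107.2] [((64, 71, 26, 30), 76.4, 84.9)]
17.375 [-1.79973139e+02  2.17358175e-02  1.71671261e+01]
```

Same size and same knob-to-disc offset (within 0.3 px), so the lid is level and at the right height.

```bash
python3 -c "
from station import r
print(r.hand_in())"
```

```text
the job is handed in; nothing more can be done
None
```

The lid was lowered onto the wide tin while still held; it measures level, at seated height and within about 2 mm of centre, and the job was handed in at about 17 s (no verdict was returned); the narrow tin had not moved, and the wide tin, now under the lid, was not re-measured.

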